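# Clear a fallen bottle from the bench carousel into the closed box

### The arm

A 6-joint arm with a two-finger parallel gripper is mounted at the origin on a cart in front of the work surface, level with it; the furniture and walls round the work are solid. World frame = base frame: x ahead of the robot, y to its left, z up, the work surface at z = 0. Lengths are in m, angles in rad, forces in N, time in s.
With the tool pointing down it reaches from about 0.35 to 0.775 m from the base axis. Payload 5.5 kg.
Tool frame: the origin (TCP) lies at the very end of the fingers, on their centre line; the grasp point (between the pads) lies 19 mm behind it; z points along the fingers, y is the line along which they close (so a half turn about z gives the same grasp; the last joint's range is limited). The gripper opens to 85 mm and grips with 20 to 120 N. Pads are 22 mm wide; open, the fingers measure 114 mm over their backs; the gripper's body (76 mm by 85 mm) begins 54 mm behind the grasp point. The pads swing forward as they close: fully open they stand 13 mm farther back than shut.
Start: joints at [-1.382, 0.313, 0.046, 1.304, 0, 1.431], TCP at [0.186, -0.544, 0.199] pointing down, gripper open.
Joint ranges: [-2.76, 2.76], [-0.86, 1.69], [-1.03, 1.26], [-2.2, 2.34], [-1.47, 1.5], [-3.14, 3.14]. Speed limits (rad/s): [2.57, 2.57, 3.14, 3.14, 3.14, 3.14].

### API

Orientations are given as a unit quaternion [w, x, y, z].
In Python, from workcell import env, cams, ticket, spotter gives the robot as it stands.
- The arm moves only by the tool jog_arm, never from a script. Its argument "increments" is a list that holds one entry, the list of rows, each a list of 7 numbers: the shift along the tool's x, y, z in units of 0.25 m (1.0 is 0.25 m), then the turn, a rotation vector about the tool's x, y, z in units of 180 degrees (1.0 is 180 degrees), then the closure in counts, from 0 (fully open) to 255 (shut). A call has 1 to 20 rows; each row shifts and turns the commanded pose from where the row before left it, along the tool's axes as they then stand; what a row does not reach is not made up. A row lasts 1/10 s, in which the tool goes at most 50 mm and 8.59 degrees, less where a joint would pass 70% of its speed; a pose out of reach is approached as far as the arm can. A call with a number of a shift or a turn outside -1 to 1 is refused whole. A call with a gripper value outside its range is refused whole. The fingers move at their own pace and stop on an object; "force" is the grip in N (left out, the last holds). Time passes only in rows, so rows that do not move let the fingers close. It gives the time, the measured TCP pose, the force, the opening and the grip force at its end, in the units of the state.
- env.get_state(): the state, without advancing time (a new reading comes with each control period).
- cams.read_camera(name): name is "scene" or "top" or "wrist"; returns a dict with "pixels" (400x640x3 uint8, red, green, blue), "fx", "fy", "cx", "cy" (pixels), "xyz" and "attitude" of the camera in the world; the wrist camera has in their place "mount" (4x4, takes a point from camera to tool coordinates, whose origin is the TCP and whose axes are the flange's). Camera axes: x right, y down, z forward; pixel columns grow to the right and rows downward; lengths in m; the calibration is good to about 2 mm. A picture is of the moment at which its call begins: read the wrist's pose just before it. There is no depth.
- ticket.hand_in(): hands the job in; it is judged then, once.
Trained networks look in the newest picture that a camera, given by its name, has taken for a name from the list of things; names that differ only in an ending like _2 or _b are one class to them, and where a whole thing is asked for, a point or a joint stands for the part that bears it (a point fixed in the world has none). Each returns a list of dicts, best first, with "conf" (0 to 1); they miss things now and then, are a little off and sometimes report something else, mostly with a low value. They report only what shows in the picture. A call takes as long as a camera call. They do not tell look-alikes from the thing itself.
- spotter.find_in(target, camera): "uv" ([column, row] in pixels, amid what is visible of it).
- spotter.cut_out(target, camera): "region" (400x640 bool, what is visible of it) and "uv" ([column, row] in pixels, amid what is visible of it).
- spotter.landmark_of(target, camera): "uv" ([column, row] in pixels: a listed point, or the origin of a listed thing).
The state is a dict: "clock": time; "joint_pos": joint angles; "qvel": joint speeds; "tau": joint torques, N m; "tcp_pos": TCP position; "orientation": TCP orientation; "wrist_force": force on the tool from outside, world axes, zero at the start; "ft_torque": the same for the moment, N m; "finger_gap": finger opening in m; "grip_force": force on a finger pad.
Only numpy, scipy, OpenCV 4.12 (cv2) and the standard library are available. Lean on these libraries where they do the work, as an engineer would, in place of code of your own. Each camera call takes 0.05 s, during which the arm holds its last target. There are 200 camera calls.

### The job

A reagent bottle has toppled over on the freely turning carousel. Lift it off without knocking over any of the bottles still standing there, lay it gently in the open white hinged box, and shut the box's lid fully.

Things in the scene. Friction and masses are not known exactly. Their poses are not given: they have to be found in the camera images.
- fallen_bottle: The toppled reagent bottle, lying on its side on the carousel tray: a round white-bodied bottle 27 mm in diameter and 66 mm long with its closed screw cap (22 mm in diameter, about the last 10 mm of the length). About 35 g. Origin: centre of its foot; z points along its length from foot to cap, so z is level while it lies.
- fallen_mid (a point): The point on the fallen bottle's axis halfway along its length, 33 mm from the foot.
- carousel: The round white carousel tray with a grey mat; it spins freely about its vertical axis on a ball bearing, with almost no friction and no stop, and may turn. Origin on the axis, z up, 20 mm above the bench. Its flat floor is 6 mm above the origin and 131 mm in inside radius; the lip rises 8 mm above the floor.
- knob_top (a point): Top of the turning knob on the carousel's axis, 42 mm above the tray's floor; the knob is at most 18 mm in radius. The fallen bottle's middle lies 50 to 95 mm from this axis, on the side towards the robot.
- bottle_far: Small brown bottle, 29 mm in diameter, 70 mm tall. Stands on the carousel tray and must keep standing there. Origin: centre of its underside; z is its long axis, up.
- bottle_small: Small white bottle, 26 mm in diameter, 62 mm tall. Stands on the carousel tray and must keep standing there. Origin: centre of its underside; z is its long axis, up.
- bottle_small_2: A second small white bottle, 26 mm in diameter, 62 mm tall. Stands on the carousel tray and must keep standing there. Origin: centre of its underside; z is its long axis, up.
- vial_1: Little vial, 16 mm in diameter, 42 mm tall. Stands on the carousel tray and must keep standing there. Origin: centre of its underside; z is its long axis, up.
- vial_2: Little vial, 14 mm in diameter, 44 mm tall. Stands on the carousel tray and must keep standing there. Origin: centre of its underside; z is its long axis, up.
- box: White plastic hinged box, fixed to the bench, 88 mm (x) by 130 mm (y). Origin: centre of its underside, z up, y along its length, +x towards its hinge (on the side away from the carousel). Inside it is free from x = -40 to +40 mm and y = -61 to +61 mm; its floor is at z = 4 mm and the rim at 32 mm. Empty at the start, with the lid standing open.
- box_lid (a joint): Angle of the box's lid: 0 shut, 1.6 to 1.85 (upright, leaning a little back) at the start, 1.92 the stop. The hinge axis runs along the box's y through its x = 46 mm, z = 33 mm. Friction holds the lid at whatever angle it is left; less than 1 N at its edge moves it.
- lid_edge (a point): Middle of the lid's free edge, on its flat outer face, 90 mm from the hinge axis and 17 mm outside it. Shut, the lid is a shallow upside-down tray (box x = -44 to +46 mm) with this face on top, at z = 50 mm; upright, the edge stands 123 mm above the bench and this face looks to the box's +x.
There are look-alikes about, which are no part of the job. What is shaped like the bottle_small_2 but black or red is not meant.

How it is judged:
On the way, in this order (a step that is already met when the one before it is completed fails the run):
1. the fallen bottle is lifted clear of the carousel (its middle more than 60 mm above the tray's origin) (z of fallen_mid in the frame of carousel above 0.06 m), for 0.2 s.
2. the fallen bottle lies in the box and is let go (x of fallen_mid in the frame of box between -0.04 and 0.04 m and y of fallen_mid in the frame of box between -0.061 and 0.061 m and z of fallen_mid in the frame of box below 0.028 m and contact force between the fingers and fallen_bottle below 0.1 N and linear speed of fallen_bottle below 0.03 m/s), for 0.2 s.
At the end, for the whole second after the job is handed in: The fallen bottle lies at rest inside the box, let go; the lid is shut (within 0.05 rad of 0); the five other bottles and vials still stand upright (within 0.15 rad) on the carousel's tray (all of step 2 and value of joint box_lid below 0.05 rad and angle between each of bottle_far, bottle_small, bottle_small_2, vial_1, vial_2's own z axis and vertical below 0.15 rad and horizontal distance between each of bottle_far, bottle_small, bottle_small_2, vial_1, vial_2 and carousel below 0.13 m and z of each of bottle_far, bottle_small, bottle_small_2, vial_1, vial_2 in the frame of carousel below 0.02 m); the robot touches nothing.
It fails at once if a standing bottle or vial on the carousel is knocked over (tilted by more than 0.4 rad) (angle between any of bottle_far, bottle_small, bottle_small_2, vial_1, vial_2's own z axis and vertical above 0.4 rad).
It fails at once if the fallen bottle is dropped (falls faster than 0.9 m/s, about 4 cm of free fall, with no finger on it) (linear speed of fallen_bottle above 0.9 m/s and contact force between the fingers and fallen_bottle below 0.05 N).
It also fails if it takes over 51 s, if anything falls off the work surface, if the arm or the gripper's body presses on something with over 40 N, if the wrist force passes 120 N, or if a joint passes its speed limit or range.

## Working session

There is one attempt and no reset: what is moved stays moved. The work goes in short steps, Python scripts to look and compute and a tool call to move; the robot and the scene stay as the last step left them, time stands still between calls to the robot, and variables do not carry over. Pictures are saved under pics/ and viewed, at most 12 in all, crops included, and the job is handed in when it is done.

Besides the shell and the picture viewer there is one more tool, called as name(argument=value, ...) on one line, values as JSON. jog_arm: Moves the arm, as the interface text tells. Shifts and turns lie within -1 to 1; 1 stands for 0.25 m of shift or 180 degrees of turn. Its arguments: {"type":"object","properties":{"increments":{"type":"array"},"force":{"type":"number"}},"required":["increments"]}

```bash
mkdir -p pics; ls; cat > h.py <<'E'
import numpy as np, cv2
from scipy.spatial.transform import Rotation as R
from workcell import env, cams, ticket, spotter
def rot(a):
    a=np.array(a,float)
    if a.shape==(3,3): return a
    return R.from_quat(a.ravel()[[1,2,3,0]]).as_matrix()
def snap(name):
    s=env.get_state(); c=cams.read_camera(name)
    if name=='wrist':
        M=np.array(c['mount']); Rt=rot(s['orientation'])
        c['R']=Rt@M[:3,:3]; c['t']=np.array(s['tcp_pos'])+Rt@M[:3,3]
    else: c['R']=rot(c['attitude']); c['t']=np.array(c['xyz'])
    return c
def onplane(c,uv,z):
    d=c['R']@np.array([(uv[0]-c['cx'])/c['fx'],(uv[1]-c['cy'])/c['fy'],1])
    return c['t']+d*(z-c['t'][2])/d[2]
def proj(c,p):
    q=c['R'].T@(np.array(p)-c['t']); return np.array([c['fx']*q[0]/q[2]+c['cx'],c['fy']*q[1]/q[2]+c['cy']])
def save(c,f): cv2.imwrite('pics/'+f,c['pixels'][:,:,::-1])
E
cat > a.py <<'E'
from h import *
np.set_printoptions(precision=3,suppress=True)
Z=dict(fallen_mid=.0395,fallen_bottle=.0395,carousel=.02,knob_top=.068,bottle_far=.026,bottle_small=.026,vial_1=.026,vial_2=.026,box=0,lid_edge=.123)
for n in ('top','scene'):
    c=snap(n); save(c,n+'1.png'); print(n,c['t'],c['fx'])
    print(c['R'])
    for k,z in Z.items():
        for r in spotter.landmark_of(k,n)[:4]: print(k,round(r['conf'],2),np.round(r['uv']),onplane(c,r['uv'],z))
print(env.get_state())
E
python3 a.py
```

```text
pics
top [ 0.26  -0.209  1.417] 424.24987615386146
[[-0.029 -0.99   0.137]
 [-0.999  0.031  0.011]
 [-0.015 -0.137 -0.99 ]]
fallen_mid 0.44 [363. 209.] [ 0.424 -0.335  0.04 ]
fallen_bottle 0.71 [355. 197.] [ 0.463 -0.31   0.04 ]
carousel 0.63 [374. 180.] [ 0.522 -0.378  0.02 ]
knob_top 0.84 [378. 180.] [ 0.513 -0.386  0.068]
knob_top 0.5 [374. 180.] [ 0.514 -0.37   0.068]
bottle_far 0.44 [386. 159.] [ 0.592 -0.419  0.026]
bottle_small 0.63 [235. 213.] [0.427 0.088 0.026]
bottle_small 0.57 [402. 180.] [ 0.518 -0.469  0.026]
bottle_small 0.45 [359. 162.] [ 0.586 -0.33   0.026]
vial_1 0.59 [345. 184.] [ 0.512 -0.281  0.026]
vial_1 0.41 [391. 204.] [ 0.44  -0.43   0.026]
vial_2 0.59 [345. 184.] [ 0.512 -0.281  0.026]
vial_2 0.41 [391. 204.] [ 0.44  -0.43   0.026]
box 0.88 [285. 206.] [ 0.449 -0.075  0.   ]
lid_edge 0.8 [257. 216.] [ 0.404 -0.001  0.123]
lid_edge 0.5 [346. 182.] [ 0.5   -0.28   0.123]
scene [-0.248 -0.877  0.773] 473.0529771502774
[[ 0.675 -0.433  0.597]
 [-0.738 -0.407  0.539]
 [ 0.01  -0.805 -0.594]]
fallen_mid 0.64 [347. 230.] [ 0.434 -0.333  0.039]
fallen_bottle 0.61 
[... 486 characters left out ...]
26]
vial_1 0.28 [413. 222.] [ 0.584 -0.423  0.026]
vial_2 0.28 [413. 222.] [ 0.584 -0.423  0.026]
box 0.61 [276. 195.] [ 0.454 -0.059  0.   ]
lid_edge 0.93 [244. 158.] [ 0.398 -0.008  0.123]
lid_edge 0.45 [277. 195.] [ 0.343 -0.191  0.123]
{'clock': 1.1, 'joint_pos': array([-1.382,  0.313,  0.046,  1.304,  0.   ,  1.431]), 'qvel': array([ 0.   ,  0.   , -0.002,  0.003,  0.   ,  0.002]), 'tau': array([  0.   , -48.048,  29.882,   0.   ,  -0.   ,  -0.   ]), 'tcp_pos': array([ 0.186, -0.544,  0.199]), 'orientation': array([0.   , 0.987, 0.164, 0.   ]), 'wrist_force': array([-0.01 ,  0.373,  0.039]), 'ft_torque': array([0.012, 0.005, 0.019]), 'grip_force': 0.0, 'finger_gap': 0.08526475068190222}
```

```bash
python3 - <<'E'
import cv2,numpy as np
a=cv2.imread('pics/top1.png')[120:260,220:440]; b=cv2.imread('pics/scene1.png')[130:270,220:460]
a=cv2.resize(a,(640,407),interpolation=3)[:300] if 0 else cv2.resize(a,None,fx=3,fy=3,interpolation=2)
cv2.imwrite('pics/c1.png',a); cv2.imwrite('pics/c2.png',cv2.resize(b,None,fx=3.3,fy=3.3,interpolation=2))
E
```

```text
(no output)
```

View pics/c1.png

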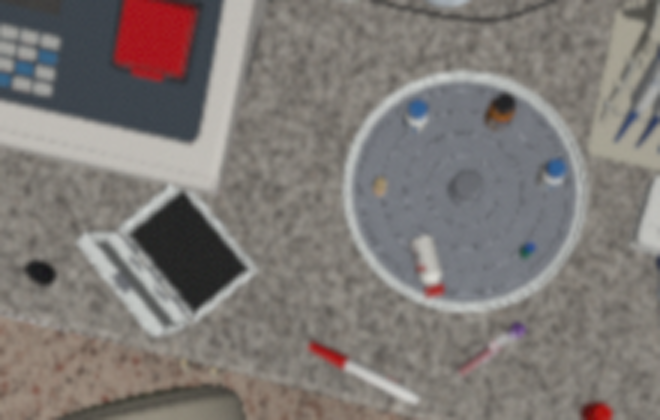

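View pics/c2.png

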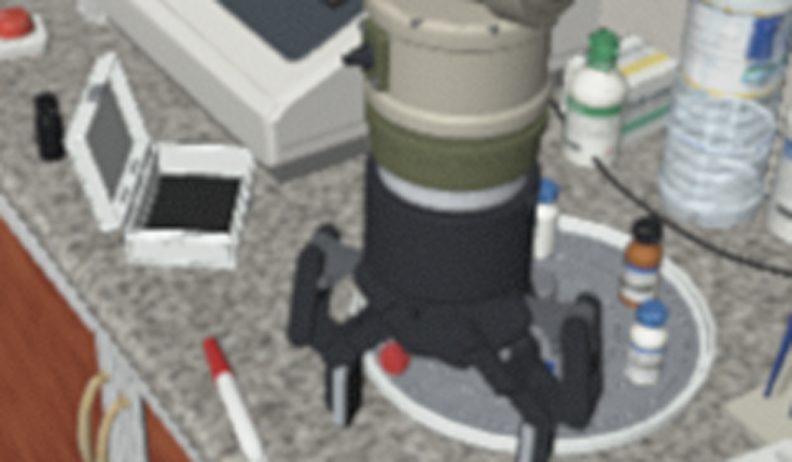

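The pictures show the carousel centred near (0.515, -0.38). The fallen bottle is at about crop (428, 265), with its cap towards the robot. The box is turned about 40° and its lid stands open on the side away from the carousel.

jog_arm(increments=[[[0.14, -0.06, 0, 0, 0, 0, 0], [0.14, -0.06, 0, 0, 0, 0, 0], [0.14, -0.06, 0, 0, 0, 0, 0], [0.14, -0.06, 0, 0, 0, 0, 0], [0.14, -0.06, 0, 0, 0, 0, 0], [0.14, -0.06, 0, 0, 0, 0, 0], [0.14, -0.06, 0, 0, 0, 0, 0], [0.14, -0.06, 0, 0, 0, 0, 0], [0, 0, 0, 0, 0, 0, 0], [0, 0, 0, 0, 0, 0, 0], [0, 0, 0, 0, 0, 0, 0]]], force=30)

```text
clock: 2.2
tcp_pos: [0.4115, -0.3408, 0.1987]
orientation: [0.0, 0.987, 0.163, -0.0]
wrist_force: [-0.5, 0.2, -0.5]
finger_gap: 0.0856
grip_force: 0.0
```

```bash
cat > b.py <<'E'
from h import *
import sys
np.set_printoptions(precision=4,suppress=True)
s=env.get_state(); print(s['clock'],s['tcp_pos'],s['orientation'],s['joint_pos'])
c=snap('wrist'); save(c,sys.argv[1]); print(np.array(c['mount']),c['t'])
r=spotter.cut_out('fallen_bottle','wrist')
for q in r[:2]:
    m=q['region']; v,u=np.nonzero(m); print('mask',q['conf'],m.sum(),q['uv'])
    (cx,cy),(w,h),a=cv2.minAreaRect(np.float32(np.c_[u,v])); bp=cv2.boxPoints(((cx,cy),(w,h),a))
    P=np.array([onplane(c,p,.0395) for p in bp]); e1=P[1]-P[0]; e2=P[2]-P[1]
    L=e1 if np.linalg.norm(e1)>np.linalg.norm(e2) else e2
    print('mid',P.mean(0),'len',np.linalg.norm(e1),np.linalg.norm(e2),'ang',np.degrees(np.arctan2(L[1],L[0]))%180)
for k,z in dict(fallen_mid=.0395,fallen_bottle=.0395,knob_top=.068,vial_1=.026).items():
    for q in spotter.landmark_of(k,'wrist')[:2]: print(k,q['conf'],q['uv'],onplane(c,q['uv'],z))
E
python3 b.py w1.png
```

```text
2.2 [ 0.4115 -0.3408  0.1987] [ 0.0001  0.9866  0.1633 -0.0001] [-0.8418  0.2339 -0.0604  1.2764 -0.0004  1.9716]
[[-0.0002 -0.9549 -0.2968  0.0768]
 [ 1.     -0.     -0.0004  0.0001]
 [ 0.0004 -0.2968  0.9549 -0.1758]
 [ 0.      0.      0.      1.    ]] [ 0.4842 -0.3161  0.3745]
mask 0.84 1438 [320.5, 153.5]
mid [ 0.4256 -0.3322  0.0395] len 0.06920456255753701 0.026788008982549256 ang 12.995919549738268
mask 0.58 5555 [26.0, 93.9]
mid [ 0.4152 -0.0336  0.0395] len 0.06901835281814268 0.13376112700516346 ang 5.263132362892293
fallen_mid 0.69 [320.3, 159.1] [ 0.4252 -0.332   0.0395]
fallen_bottle 0.61 [322.6, 128.9] [ 0.4566 -0.324   0.0395]
knob_top 0.71 [393.0, 95.5] [ 0.5094 -0.3761  0.068 ]
vial_1 0.64 [302.9, 58.4] [ 0.5166 -0.2821  0.026 ]
vial_1 0.62 [413.2, 174.3] [ 0.4405 -0.4395  0.026 ]
```

View pics/w1.png

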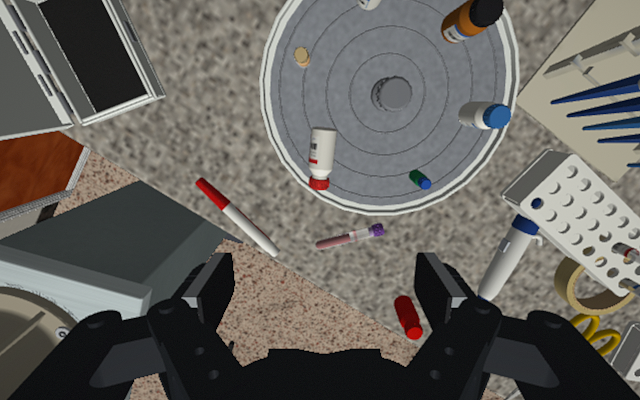

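The picture shows the bottle at (321, 158) with its red cap towards the lip. Nothing stands close to it, and the nearest vials are at (302, 58) and (420, 180). I'll line up and come down part of the way with the fingers part closed, so that they clear the lip.

jog_arm(increments=[[[0.092, -0.013, 0, 0, 0, 0, 120], [0, 0, 0.1, 0, 0, 0.027, 120], [0, 0, 0.14, 0, 0, 0, 120], [0, 0, 0.14, 0, 0, 0, 120], [0, 0, 0.09, 0, 0, 0, 120], [0, 0, 0, 0, 0, 0, 120], [0, 0, 0, 0, 0, 0, 120]]])

```text
clock: 3.2
tcp_pos: [0.4324, -0.33, 0.0815]
orientation: [-0.0, 0.993, 0.121, -0.0]
wrist_force: [0.3, 0.0, 0.8]
finger_gap: 0.0453
grip_force: 0.0
```

```bash
python3 b.py w2.png
```

```text
3.2 [ 0.4324 -0.33    0.0815] [-0.0002  0.9926  0.1214 -0.0002] [-0.7994  0.3178 -0.2436  1.0099 -0.      2.0987]
[[-0.0002 -0.9549 -0.2969  0.0768]
 [ 1.     -0.0001 -0.0003 -0.    ]
 [ 0.0003 -0.2969  0.9549 -0.1758]
 [ 0.      0.      0.      1.    ]] [ 0.507  -0.3115  0.2573]
mask 0.58 82982 [415.7, 117.6]
mid [ 0.4839 -0.3873  0.0395] len 0.24208627615976114 0.20697272373947456 ang 103.92768470508236
mask 0.57 3018 [324.6, 209.2]
mid [ 0.4249 -0.333   0.0395] len 0.026548828231436467 0.07317220908592091 ang 15.042607741808581
fallen_mid 0.74 [324.0, 215.9] [ 0.4268 -0.3313  0.0395]
fallen_bottle 0.92 [325.5, 175.4] [ 0.4573 -0.3249  0.0395]
knob_top 0.81 [435.7, 122.2] [ 0.5111 -0.3789  0.068 ]
vial_1 0.85 [461.1, 226.5] [ 0.4396 -0.4419  0.026 ]
vial_1 0.6 [286.9, 77.0] [ 0.516  -0.2825  0.026 ]
```

View pics/w2.png

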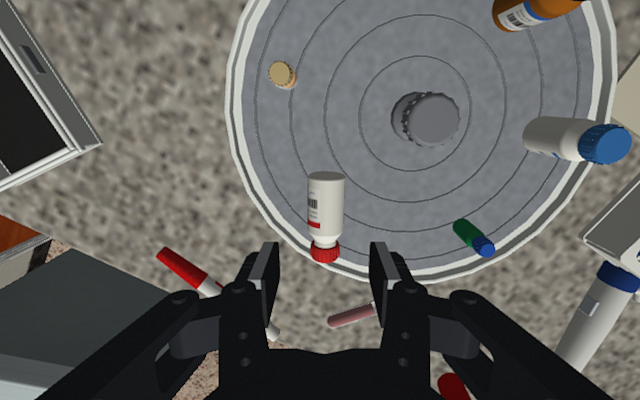

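The bottle lies at (324, 215), centred between the fingers, and the tray hasn't turned. Next I go down and grip it.

jog_arm(increments=[[[0, 0.003, 0, 0, 0, 0, 140], [0, 0, 0.07, 0, 0, 0, 140], [0, 0, 0.07, 0, 0, 0, 140], [0, 0, 0.07, 0, 0, 0, 140], [0, 0, 0, 0, 0, 0, 140], [0, 0, 0, 0, 0, 0, 155], [0, 0, 0, 0, 0, 0, 170], [0, 0, 0, 0, 0, 0, 185], [0, 0, 0, 0, 0, 0, 200], [0, 0, 0, 0, 0, 0, 200]]], force=25)

```text
clock: 4.5
tcp_pos: [0.4331, -0.3307, 0.0292]
orientation: [0.0, 0.993, 0.122, 0.0]
wrist_force: [-1.4, 0.9, 0.2]
finger_gap: 0.0185
grip_force: 0.0
```

```bash
python3 b.py w3.png; python3 -c "
from h import *
s=env.get_state();print(s['finger_gap'],s['grip_force'])"
```

```text
4.5 [ 0.4331 -0.3307  0.0292] [0.0004 0.9926 0.1217 0.0003] [-0.7995  0.366  -0.3157  0.8882 -0.      2.0981]
[[-0.0002 -0.9549 -0.2969  0.0768]
 [ 1.     -0.0001 -0.0003 -0.    ]
 [ 0.0003 -0.2969  0.9549 -0.1758]
 [ 0.      0.      0.      1.    ]] [ 0.5075 -0.312   0.2051]
mask 0.97 4598 [325.6, 237.7]
mid [ 0.4242 -0.3332  0.0395] len 0.026140482263287544 0.07594544111917934 ang 15.291139471889807
fallen_mid 0.8 [323.4, 249.7] [ 0.4259 -0.3321  0.0395]
fallen_bottle 0.77 [326.3, 194.3] [ 0.4595 -0.3255  0.0395]
knob_top 0.91 [473.8, 128.8] [ 0.5119 -0.378   0.068 ]
vial_1 0.97 [275.8, 70.6] [ 0.5163 -0.2833  0.026 ]
vial_1 0.57 [493.2, 258.2] [ 0.4398 -0.4415  0.026 ]
0.018282264227266743 0.0
```

View pics/w3.png

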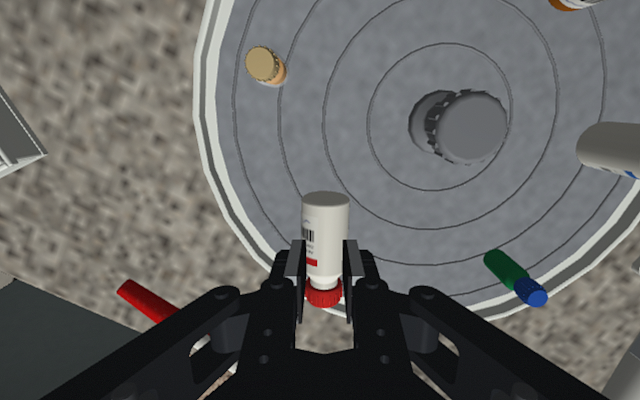

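```bash
python3 - <<'E'
import cv2
from h import *
a=cv2.imread('pics/w3.png')[180:340,220:430]; cv2.imwrite('pics/c3.png',cv2.resize(a,None,fx=3.7,fy=3.7,interpolation=2))
c=snap('wrist');print(c['fx'],c['fy'],proj(c,env.get_state()['tcp_pos']))
E
```

```text
309.8672627589909 309.8672627589909 [323.99669212 231.29606796]
```

View pics/c3.png

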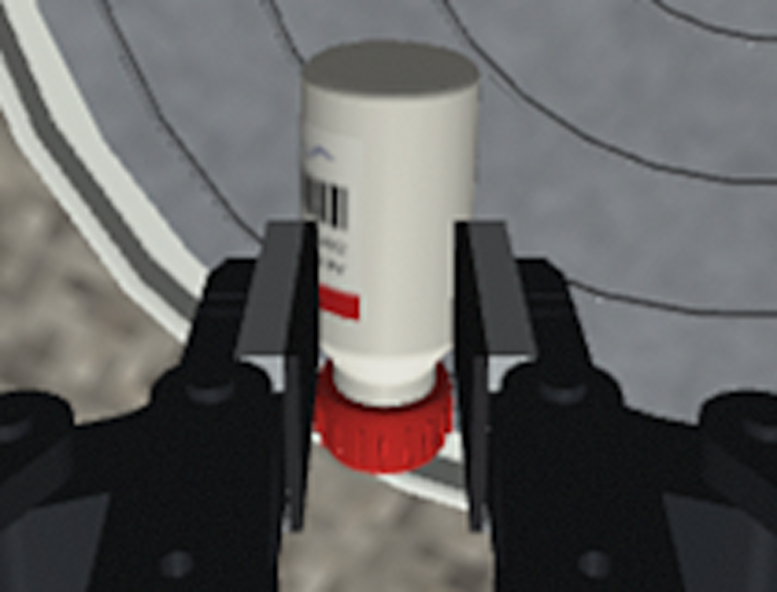

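The close-up shows the pads' tips above the bottle rather than beside it: their faces are 37 px apart and the bottle is 47 px wide. The pad geometry puts the tips about 33 mm behind the nominal TCP. I'll open a little and feel downwards in small steps.

jog_arm(increments=[[[0, 0, 0, 0, 0, 0, 140], [0, 0, 0, 0, 0, 0, 140], [0, 0, 0, 0, 0, 0, 140], [0, 0, 0, 0, 0, 0, 140], [0, 0, 0.01, 0, 0, 0, 140], [0, 0, 0.01, 0, 0, 0, 140], [0, 0, 0, 0, 0, 0, 140]]])

```text
clock: 5.55
tcp_pos: [0.4325, -0.3302, 0.0232]
orientation: [-0.0, 0.993, 0.122, -0.0]
wrist_force: [0.1, -0.2, -0.2]
finger_gap: 0.0382
grip_force: 0.0
```

```bash
python3 - <<'E'
from h import *
c=snap('scene');t=env.get_state()['tcp_pos'];uv=proj(c,t);up=proj(c,t+[0,0,.033]);print(uv,up)
x,y=int(uv[0]),int(uv[1]);im=c['pixels'][:,:,::-1].copy()
for p,col in((uv,(0,255,255)),(up,(255,0,255))): cv2.circle(im,tuple(np.round(p).astype(int)),0,col,-1)
cv2.imwrite('pics/c4.png',cv2.resize(im[y-60:y+40,x-65:x+65],None,fx=6,fy=6,interpolation=cv2.INTER_NEAREST))
E
```

```text
[345.23673473 235.37827554] [345.72965775 224.85123284]
```

View pics/c4.png

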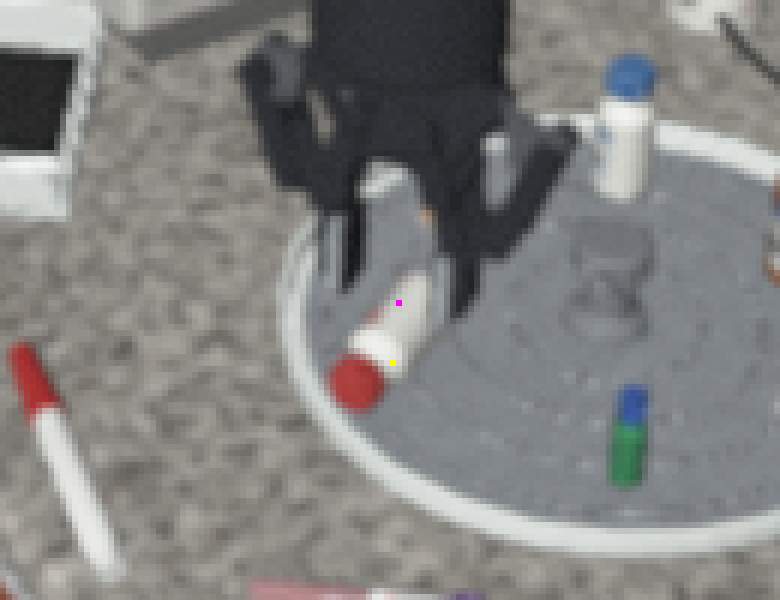

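The scene picture agrees: the tips are at about crop rows 290 to 318, around the magenta dot, which marks 33 mm above the nominal TCP (yellow). The true fingertips are therefore about 33 mm short of the reported TCP, and I'll allow for that from here on.

jog_arm(increments=[[[0, 0, 0.018, 0, 0, 0, 140], [0, 0, 0.018, 0, 0, 0, 140], [0, 0, 0.018, 0, 0, 0, 140], [0, 0, 0.018, 0, 0, 0, 140], [0, 0, 0.018, 0, 0, 0, 140], [0, 0, 0.012, 0, 0, 0, 140], [0, 0, 0, 0, 0, 0, 140]]])

```text
clock: 6.3
tcp_pos: [0.4325, -0.3302, -0.0024]
orientation: [-0.0, 0.993, 0.122, -0.0]
wrist_force: [-0.2, 0.6, -0.1]
finger_gap: 0.0383
grip_force: 0.0
```

jog_arm(increments=[[[0, 0, 0, 0, 0, 0, 155], [0, 0, 0, 0, 0, 0, 165], [0, 0, 0, 0, 0, 0, 175], [0, 0, 0, 0, 0, 0, 185], [0, 0, 0, 0, 0, 0, 200], [0, 0, 0, 0, 0, 0, 200]]], force=25)

```text
clock: 6.9
tcp_pos: [0.433, -0.3307, -0.0015]
orientation: [0.0, 0.993, 0.122, 0.0]
wrist_force: [-0.2, 0.4, 2.1]
finger_gap: 0.0266
grip_force: 24.6
```

jog_arm(increments=[[[0, 0, -0.04, 0, 0, 0, 200], [0, 0, -0.06, 0, 0, 0, 200], [0, 0, -0.12, 0, 0, 0, 200], [0, 0, -0.12, 0, 0, 0, 200], [0, 0, -0.12, 0, 0, 0, 200], [0, 0, -0.12, 0, 0, 0, 200], [0.04, -0.12, 0, 0, 0, 0, 200], [0.04, -0.14, 0, 0, 0, 0, 200], [0.04, -0.14, 0, 0, 0, 0, 200], [0.04, -0.14, 0, 0, 0, 0, 200], [0.04, -0.14, 0, 0, 0, 0, 200], [0, 0, 0, 0, 0, 0, 200], [0, 0, 0, 0, 0, 0, 200]]])

```text
clock: 8.2
tcp_pos: [0.4405, -0.1529, 0.1438]
orientation: [0.0, 0.992, 0.123, 0.0]
wrist_force: [-0.0, -0.9, -0.4]
finger_gap: 0.0265
grip_force: 24.8
```

```bash
python3 b.py w4.png | grep -v vial; python3 - <<'E'
from h import *
np.set_printoptions(precision=4,suppress=True)
for n in('wrist','top','scene'):
    c=snap(n)
    for k,z in dict(box=0,lid_edge=.123).items():
        for q in spotter.landmark_of(k,n)[:1]: print(n,k,q['conf'],q['uv'],onplane(c,q['uv'],z))
    for q in spotter.cut_out('box',n)[:1]:
        if n=='wrist':
            np.save('boxm.npy',q['region']); print(q['conf'],q['region'].sum())
print(env.get_state()['grip_force'])
E
```

```text
8.2 [ 0.4405 -0.1529  0.1438] [0.0004 0.9924 0.1227 0.0003] [-0.5063  0.1291 -0.3267  1.1141 -0.0004  2.3893]
[[-0.0002 -0.9549 -0.2969  0.0768]
 [ 1.     -0.0001 -0.0003 -0.    ]
 [ 0.0003 -0.2969  0.9549 -0.1758]
 [ 0.      0.      0.      1.    ]] [ 0.5148 -0.1341  0.3197]
mask 0.77 6915 [321.5, 270.0]
mid [ 0.341  -0.178   0.0395] len 0.05551991161445298 0.16266789663415918 ang 15.67808145952705
fallen_mid 0.89 [324.8, 277.4] [ 0.3466 -0.1774  0.0395]
fallen_bottle 0.57 [327.2, 217.6] [ 0.411  -0.1636  0.0395]
knob_top 0.83 [606.3, 179.6] [ 0.5113 -0.3786  0.068 ]
wrist box 0.57 [244.3, 142.2] [ 0.4559 -0.0666  0.    ]
wrist lid_edge 0.93 [101.6, 215.9] [ 0.4066 -0.008   0.123 ]
0.96 32677
scene box 0.69 [277.8, 194.4] [ 0.4581 -0.0622  0.    ]
scene lid_edge 0.71 [245.7, 159.5] [ 0.3947 -0.0168  0.123 ]
24.761810302734375
```

View pics/w4.png

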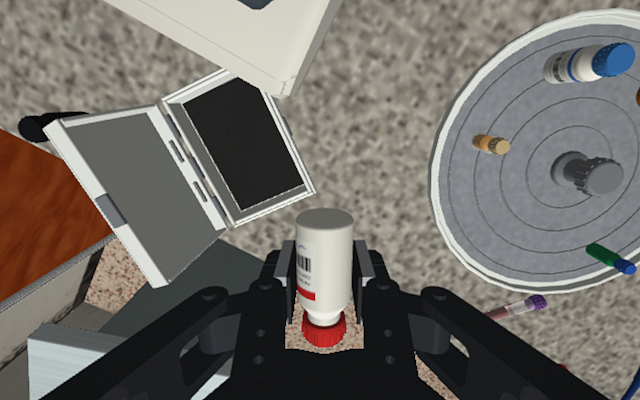

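The bottle is held at (325, 275) with its cap towards the robot. The rim corners of the box are at about (163,103), (237,70), (315,190) and (232,226), with the lid leaning out to the left.

```bash
python3 - <<'E'
from h import *
np.set_printoptions(precision=4,suppress=True)
c=snap('wrist'); s=env.get_state(); T=rot(s['orientation'])
P=np.array([onplane(c,p,.032) for p in [(163,103),(237,70),(315,190),(232,226)]])
print(P, [np.linalg.norm(P[i]-P[(i+1)%4]) for i in range(4)], 'centre',P.mean(0))
y=(P[2]-P[1]+P[3]-P[0])[:2]; y/=np.linalg.norm(y); print('ybox',y,np.degrees(np.arctan2(y[1],y[0])))
x=(P[0]-P[1]+P[3]-P[2])[:2]; x/=np.linalg.norm(x); print('xbox',x,np.degrees(np.arctan2(x[1],x[0])))
for k,uv in dict(mid=(324.8,277.4),foot=(327.2,217.6)).items():
    w=onplane(c,uv,.185); print(k,w,'tool',T.T@(w-s['tcp_pos']))
print(np.degrees(np.arctan2(T[1,0],T[0,0])))
fl=np.array([onplane(c,p,.004) for p in [(182,100),(240,78),(306,188),(250,212)]]);print('floor',fl.mean(0))
E
```

```text
[[ 0.4784  0.0032  0.032 ]
 [ 0.5212 -0.0561  0.032 ]
 [ 0.433  -0.1463  0.032 ]
 [ 0.3765 -0.0746  0.032 ]] [np.float64(0.07311481825903758), np.float64(0.12615926040692177), np.float64(0.09128067477216341), np.float64(0.12813693531397025)] centre [ 0.4523 -0.0685  0.032 ]
ybox [-0.7495 -0.662 ] -138.54510463690374
xbox [-0.6034  0.7974] 127.11615295217246
mid [ 0.4342 -0.1553  0.185 ] tool [-0.0064  0.0004 -0.0418]
foot [ 0.465  -0.1488  0.185 ] tool [ 0.0251  0.0015 -0.0418]
13.98551960941138
floor [ 0.4516 -0.069   0.004 ]
```

jog_arm(increments=[[[0, 0, 0, 0, 0, -0.047, 200], [0, 0, 0, 0, 0, -0.047, 200], [0, 0, 0, 0, 0, -0.047, 200], [0, 0, 0, 0, 0, -0.047, 200], [0, 0, 0, 0, 0, -0.047, 200], [0, 0, 0, 0, 0, -0.047, 200], [0, 0, 0, 0, 0, -0.047, 200], [0, 0, 0, 0, 0, -0.047, 200], [0, 0, 0, 0, 0, -0.047, 200], [0, 0, 0, 0, 0, -0.047, 200], [0, 0, 0, 0, 0, -0.047, 200], [0, 0, 0, 0, 0, -0.047, 200], [0, 0, 0, 0, 0, -0.047, 200], [0, 0, 0, 0, 0, -0.047, 200], [0, 0, 0, 0, 0, -0.047, 200], [0, 0, 0, 0, 0, -0.047, 200], [0, 0, 0, 0, 0, -0.047, 200], [0, 0, 0, 0, 0, -0.047, 200]]])

```text
clock: 10.95
tcp_pos: [0.4403, -0.1534, 0.1432]
orientation: [0.0, 0.117, 0.993, -0.0]
wrist_force: [-0.7, 0.0, -0.1]
finger_gap: 0.0265
grip_force: 24.8
```

jog_arm(increments=[[[0, 0, 0, 0, 0, -0.047, 200], [0, 0, 0, 0, 0, -0.047, 200], [0, 0, 0, 0, 0, -0.047, 200], [0, 0, 0, 0, 0, -0.047, 200], [0, 0, 0, 0, 0, -0.047, 200], [0, 0, 0, 0, 0, -0.047, 200], [0, 0, 0, 0, 0, -0.047, 200], [0, 0, 0, 0, 0, -0.047, 200], [0, 0, 0, 0, 0, -0.047, 200], [0, 0, 0, 0, 0, -0.047, 200], [0, 0, 0, 0, 0, -0.047, 200], [0, 0, 0, 0, 0, -0.047, 200], [0, 0, 0, 0, 0, -0.047, 200], [0, 0, 0, 0, 0, -0.047, 200], [0, 0, 0, 0, 0, -0.047, 200], [0, 0, 0, 0, 0, -0.047, 200], [0, 0, 0, 0, 0, -0.042, 200], [0, 0, 0, 0, 0, 0, 200]]])

```text
clock: 12.75
tcp_pos: [0.4403, -0.1534, 0.1432]
orientation: [0.0, 0.903, -0.429, 0.0]
wrist_force: [-0.6, -1.6, 0.4]
finger_gap: 0.0266
grip_force: 24.8
```

jog_arm(increments=[[[-0.07, -0.09, 0, 0, 0, 0, 200], [-0.07, -0.09, 0, 0, 0, 0, 200], [-0.06, -0.08, 0, 0, 0, 0, 200], [0, 0, 0.12, 0, 0, 0, 200], [0, 0, 0.12, 0, 0, 0, 200], [0, 0, 0, 0, 0, 0, 200], [0, 0, 0, 0, 0, 0, 200]]])

```text
clock: 13.45
tcp_pos: [0.4586, -0.0735, 0.0833]
orientation: [0.0, 0.903, -0.43, -0.001]
wrist_force: [-0.2, -0.2, 0.3]
finger_gap: 0.0261
grip_force: 24.8
```

```bash
python3 b.py w5.png | head -1; python3 - <<'E'
from h import *
np.set_printoptions(precision=4,suppress=True)
c=snap('wrist')
im=c['pixels'][:,:,::-1].copy()
o=np.array([.453,-.067]);x=np.array([-.632,.775]);y=np.array([-.775,-.632])
q=[proj(c,np.r_[o+a*x+b*y,.032]) for a,b in((-.044,-.065),(.044,-.065),(.044,.065),(-.044,.065))]
cv2.polylines(im,[np.int32(np.round(q))],True,(255,0,255),1)
cv2.imwrite('pics/w5.png',im)
E
```

```text
13.45 [ 0.4586 -0.0735  0.0833] [ 0.0001  0.9029 -0.4299 -0.0007] [-0.3319  0.174  -0.4311  0.9669 -0.0001 -2.5847]
```

View pics/w5.png

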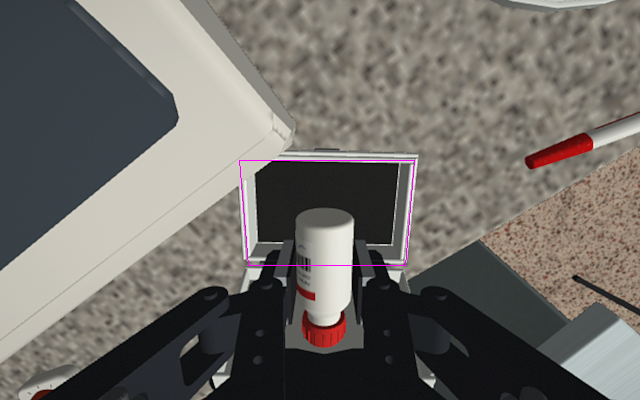

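The drawn box outline matches the rim to within about 4 px, and the bottle at (325, 270) sits in line with the box. I'll shift 2 mm and lower it.

jog_arm(increments=[[[0.008, 0.004, 0, 0, 0, 0, 200], [0, 0, 0.08, 0, 0, 0, 200], [0, 0, 0.1, 0, 0, 0, 200], [0, 0, 0.1, 0, 0, 0, 200], [0, 0, 0.06, 0, 0, 0, 200], [0, 0, 0.03, 0, 0, 0, 200], [0, 0, 0.02, 0, 0, 0, 200], [0, 0, 0.012, 0, 0, 0, 200], [0, 0, 0, 0, 0, 0, 200], [0, 0, 0, 0, 0, 0, 200]]])

```text
clock: 14.8
tcp_pos: [0.4602, -0.076, -0.0167]
orientation: [-0.0, 0.903, -0.429, 0.001]
wrist_force: [-0.3, -0.3, 1.1]
finger_gap: 0.0264
grip_force: 24.8
```

jog_arm(increments=[[[0, 0, 0.008, 0, 0, 0, 200], [0, 0, 0.008, 0, 0, 0, 200], [0, 0, 0, 0, 0, 0, 200], [0, 0, 0, 0, 0, 0, 200]]])

```text
clock: 15.2
tcp_pos: [0.4595, -0.0758, -0.0213]
orientation: [0.0, 0.903, -0.429, -0.0]
wrist_force: [0.0, 0.1, 0.3]
finger_gap: 0.0263
grip_force: 24.8
```

jog_arm(increments=[[[0, 0, 0.004, 0, 0, 0, 190], [0, 0, 0, 0, 0, 0, 180], [0, 0, 0, 0, 0, 0, 170], [0, 0, 0, 0, 0, 0, 160], [0, 0, 0, 0, 0, 0, 150], [0, 0, 0, 0, 0, 0, 140], [0, 0, 0, 0, 0, 0, 140], [0, 0, -0.04, 0, 0, 0, 140], [0, 0, -0.08, 0, 0, 0, 140], [0, 0, -0.12, 0, 0, 0, 140], [0, 0, -0.12, 0, 0, 0, 140], [0, 0, -0.12, 0, 0, 0, 140], [0, 0, -0.12, 0, 0, 0, 140], [0, 0, 0, 0, 0, 0, 255], [0, 0, 0, 0, 0, 0, 255]]])

```text
clock: 16.7
tcp_pos: [0.4602, -0.076, 0.1288]
orientation: [-0.0, 0.903, -0.429, 0.001]
wrist_force: [-0.3, -0.3, 0.4]
finger_gap: 0.0105
grip_force: 0.0
```

```bash
python3 - <<'E'
from h import *
np.set_printoptions(precision=4,suppress=True)
s=env.get_state();print(s['clock'],s['tcp_pos'],s['joint_pos'])
o=np.array([.455,-.069]);x=np.array([-.632,.775]);y=np.array([-.775,-.632])
for n in('wrist','scene','top'):
    c=snap(n)
    for k,z in dict(fallen_mid=.0175,fallen_bottle=.0175,box=0,lid_edge=.123,).items():
        for q in spotter.landmark_of(k,n)[:1]:
            p=onplane(c,q['uv'],z); d=p[:2]-o; print(n,k,round(q['conf'],2),np.round(q['uv']),p,'box',d@x,d@y)
c=snap('wrist');save(c,'w6.png')
E
```

```text
16.7 [ 0.4602 -0.076   0.1288] [-0.336   0.1378 -0.3547  1.0758 -0.0001 -2.5906]
wrist fallen_mid 0.91 [325. 192.] [ 0.4549 -0.0702  0.0175] box -0.0008761440670259607 0.0007862028920644354
wrist fallen_bottle 0.94 [328. 160.] [ 0.473  -0.0955  0.0175] box -0.03187673897211139 0.0028156545040790783
wrist lid_edge 0.57 [325. 340.] [ 0.4054 -0.0081  0.123 ] box 0.07852310403262291 -3.421569139636459e-05
scene fallen_mid 0.72 [242. 163.] [0.4777 0.113  0.0175] box 0.1266621953432597 -0.13263564910829329
scene fallen_bottle 0.6 [290. 191.] [ 0.4775 -0.0935  0.0175] box -0.03315746035669267 -0.0019394761124980333
scene box 0.7 [278. 194.] [ 0.4582 -0.0609  0.    ] box 0.0042654833722573825 -0.007558475802813365
scene lid_edge 0.69 [244. 163.] [ 0.3808 -0.0271  0.123 ] box 0.07942570187713248 0.031035908649057222
top fallen_mid 0.41 [282. 202.] [ 0.4593 -0.0689  0.0175] box -0.0026104534900648745 -0.003405354921977273
top fallen_bottle 0.56 [289. 198.] [ 0.4731 -0.0919  0.0175] box -0.0291326326493887 0.00043607030811354807
top box 0.56 [282. 204.] [ 0.4536 -0.066   0.    ] box 0.0032206784711391982 -0.0008596372810742336
top lid_edge 0.6 [258. 216.] [ 0.401  -0.0046  0.123 ] box 0.08405521714989517 0.001103881441203686
```

View pics/w6.png

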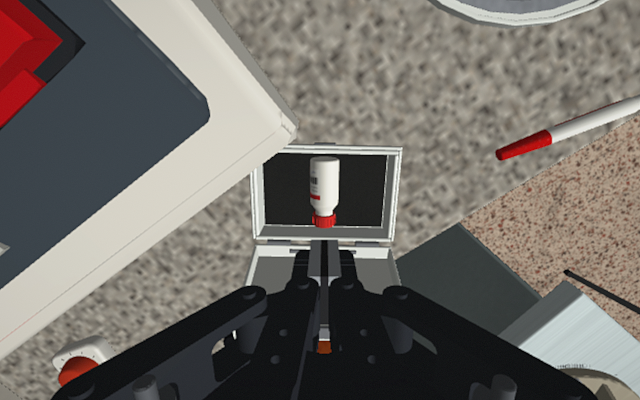

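The bottle lies flat in the box at (323, 190), well inside the walls. Now I take the closed fingers over to the outside of the lid.

jog_arm(increments=[[[-0.114, -0.015, 0, 0, 0, 0, 255], [-0.114, -0.015, 0, 0, 0, 0, 255], [-0.114, -0.015, 0, 0, 0, 0, 255], [-0.114, -0.015, 0, 0, 0, 0, 255], [0, 0, 0, 0, 0, 0, 255], [0, 0, 0.08, 0, 0, 0, 255], [0, 0, 0.1, 0, 0, 0, 255], [0, 0, 0.067, 0, 0, 0, 255], [0, 0, 0, 0, 0, 0, 255], [0, 0, 0, 0, 0, 0, 255]]])

```text
clock: 18.5
tcp_pos: [0.3995, 0.0217, 0.0662]
orientation: [0.0, 0.903, -0.429, -0.0]
wrist_force: [1.2, -1.1, 0.9]
finger_gap: 0.0
grip_force: 0.0
```

jog_arm(increments=[[[0.06, 0, 0, 0, 0, 0, 255], [0.06, 0, 0, 0, 0, 0, 255], [0.06, 0, 0, 0, 0, 0, 255], [0.06, 0, 0, 0, 0, 0, 255], [0.06, 0, 0, 0, 0, 0, 255], [0.032, 0, 0.032, 0, 0, 0, 255], [0.032, 0, 0.032, 0, 0, 0, 255], [0.032, 0, 0.032, 0, 0, 0, 255], [0.032, 0, 0.032, 0, 0, 0, 255], [0.032, 0, 0.032, 0, 0, 0, 255], [0, 0, 0, 0, 0, 0, 255]]])

```text
clock: 19.6
tcp_pos: [0.4716, -0.0676, 0.0245]
orientation: [0.0, 0.903, -0.429, -0.001]
wrist_force: [-0.1, -0.1, -0.1]
finger_gap: -0.0004
grip_force: 0.0
```

```bash
python3 - <<'E'
from h import *
np.set_printoptions(precision=4,suppress=True)
s=env.get_state();print(s['clock'],s['tcp_pos'],s['wrist_force'])
o=np.array([.455,-.069]);x=np.array([-.632,.775]);y=np.array([-.775,-.632])
for n in('wrist','scene','top'):
    c=snap(n); save(c,n+'7.png')
    for q in spotter.landmark_of('lid_edge',n)[:1]:
        p=onplane(c,q['uv'],.05); d=p[:2]-o; print(n,round(q['conf'],2),np.round(q['uv']),'box',d@x,d@y, 'exp shut',proj(c,np.r_[o-.044*x,.05]))
E
```

```text
19.6 [ 0.4716 -0.0676  0.0245] [-0.1157 -0.1408 -0.054 ]
wrist 0.86 [358. 196.] box -0.039121261425947594 0.0027335542183857327 exp shut [353.2797 187.1425]
scene 0.71 [292. 182.] box -0.039464956445407026 0.0008015829820021074 exp shut [293.8986 181.6017]
top 0.56 [294. 194.] box -0.04609296614529887 0.00805040659814068 exp shut [291.5177 192.9776]
```

The lid is nearly shut: its edge shows close to the expected shut position in all three cameras. I'll press it down.

jog_arm(increments=[[[0, 0, 0.01, 0, 0, 0, 255], [0, 0, 0.01, 0, 0, 0, 255], [0, 0, 0.006, 0, 0, 0, 255], [0, 0, 0, 0, 0, 0, 255], [0, 0, 0, 0, 0, 0, 255]]])

```text
clock: 20.4
tcp_pos: [0.4717, -0.0671, 0.0193]
orientation: [0.0, 0.903, -0.429, -0.0]
wrist_force: [0.8, -0.4, 0.5]
finger_gap: -0.0001
grip_force: 0.0
```

jog_arm(increments=[[[0, 0, 0.006, 0, 0, 0, 255], [0, 0, 0.006, 0, 0, 0, 255], [0, 0, 0, 0, 0, 0, 255], [0, 0, 0, 0, 0, 0, 255]]])

```text
clock: 20.8
tcp_pos: [0.4721, -0.0672, 0.0173]
orientation: [0.0, 0.903, -0.429, 0.0]
wrist_force: [-2.3, 0.3, 8.7]
finger_gap: 0.0001
grip_force: 4.3
```

The push-back is 8.7 N with the tip at the shut height, so the lid is seated. Now I retreat and check.

jog_arm(increments=[[[0, 0, -0.04, 0, 0, 0, 255], [0, 0, -0.1, 0, 0, 0, 255], [0, 0, -0.15, 0, 0, 0, 255], [0, 0, -0.15, 0, 0, 0, 255], [0, 0, -0.15, 0, 0, 0, 255], [0, 0, 0, 0, 0, 0, 255], [0, 0, 0, 0, 0, 0, 255]]])

```text
clock: 21.5
tcp_pos: [0.4726, -0.0673, 0.165]
orientation: [-0.0, 0.903, -0.429, 0.001]
wrist_force: [1.0, 0.4, -0.1]
finger_gap: -0.0001
grip_force: 0.0
```

```bash
python3 - <<'E'
from h import *
np.set_printoptions(precision=4,suppress=True)
s=env.get_state();print(s['clock'],s['tcp_pos'],s['wrist_force'])
o=np.array([.455,-.069]);x=np.array([-.632,.775])
for n in('wrist','scene','top'):
    c=snap(n); save(c,n+'8.png')
    for q in spotter.landmark_of('lid_edge',n)[:1]:
        print(n,round(q['conf'],2),np.round(q['uv']),'exp shut',proj(c,np.r_[o-.044*x,.05]),'exp .1rad',proj(c,np.r_[o-.042*x,.059]))
    for k in('bottle_far','bottle_small','vial_1'):
        print(n,k,[(round(q['conf'],2),onplane(c,q['uv'],.026)[:2]) for q in spotter.landmark_of(k,n)[:4]])
a=cv2.imread('pics/wrist8.png'); b=cv2.imread('pics/scene8.png')[140:270,200:460]
a=cv2.resize(a,(480,300)); b=cv2.resize(b,(600,300),interpolation=2)
cv2.imwrite('pics/fin.png',np.vstack([cv2.copyMakeBorder(a,0,0,0,120,0),b]))
E
```

```text
21.5 [ 0.4726 -0.0673  0.165 ] [ 1.0285  0.446  -0.1307]
wrist bottle_far []
wrist bottle_small [(0.78, array([0.4408, 0.0763]))]
wrist vial_1 [(0.6, array([ 0.4622, -0.0714]))]
scene 0.62 [294. 185.] exp shut [293.8986 181.6017] exp .1rad [293.0652 178.815 ]
scene bottle_far [(0.82, array([ 0.573 , -0.4269]))]
scene bottle_small [(0.9, array([ 0.247 , -0.5252])), (0.68, array([ 0.5917, -0.3224])), (0.52, array([ 0.5216, -0.4671])), (0.49, array([0.4158, 0.0584]))]
scene vial_1 [(0.66, array([ 0.5178, -0.2888])), (0.55, array([ 0.4383, -0.4422]))]
top 0.67 [292. 195.] exp shut [291.5177 192.9776] exp .1rad [290.8242 192.9383]
top bottle_far [(0.41, array([ 0.5869, -0.415 ]))]
top bottle_small [(0.52, array([ 0.5729, -0.3324])), (0.49, array([ 0.2555, -0.5003])), (0.44, array([ 0.5148, -0.4668]))]
top vial_1 [(0.44, array([ 0.4472, -0.4367])), (0.43, array([ 0.5153, -0.2807]))]
```

View pics/fin.png

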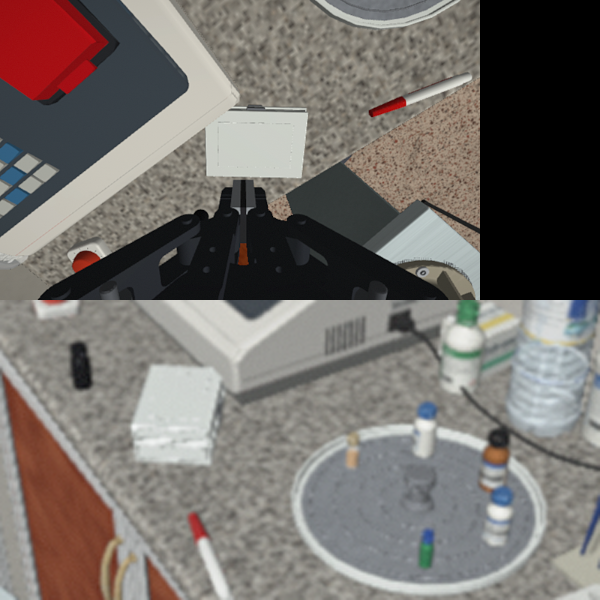

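The box is shut at (255, 145), all five bottles and vials still stand on the tray, and the arm is clear. I'm handing in.

```bash
python3 -c "
from workcell import ticket
print(ticket.hand_in())"
```

```text
the job is handed in; nothing more can be done
None
```

The bottle is lying in the box with the lid pressed shut, all five other bottles and vials still stand on the carousel, and the job was handed in at about 22 s; no verdict came back.

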